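Prop up the drop-leaf shelf

TASK

Set up the little drop-leaf shelf on the bench: first, with its leaf still standing up, push the folding prop leg out by its finger post until it bears on its stop pin, pressing gently so the stop is not strained. Then tip the leaf over to the front so that it comes down softly and lies level on the leg, with the leg still at its stop. Leave the jar, tin, vial and timer beside it where they are.

Things in the scene. Friction and masses are not known exactly. Their poses are not given: they have to be found in the camera images.
- stand: Small grey drop-leaf side shelf, screwed to the bench. Aluminium base plate 150 x 120 x 6 mm; upright wall 100 mm wide, 12 mm thick, its top 80 mm above the bench. Origin: on the bench under the leaf's hinge axis. z up; -x is the front, the side to which leg and leaf open (roughly towards the robot); the wall spans y = -70 to +30 mm.
- leg: Prop leg in front of the wall: plate 110 mm long, 8 thick, 11 to 80 mm above the bench. Origin on its upright hinge axis at bench height (stand x -16, y -55 mm); y axis points along the leg to its free end. Starts 0.3 to 0.6 rad out from the wall, swings out counter-clockwise (from above); the pin stops it firmly at 1.05 to 1.4 rad. 1.5 N at the post moves it; it stays where left.
- post (a point): A point on the dark upright finger post at the leg's free end, 110 mm from the hinge axis, 105 mm above the bench (18 mm below the post's top). The post is 10 mm thick and stands 43 mm above the leg's plate, up to 123 mm above the bench. Push it here.
- leg_face (a point): The spot on the leg's leading face that meets the stop pin: 45 mm from the hinge along the leg, 20 mm above the bench. The pin (stop_pin_c0: black rubber, upright, 10 mm thick, top 32 mm up) is fixed somewhere along a short arc slot in the base plate; its place is not measured. It takes 45 N at most: 10 N of push at the post puts about 20 N on it, 20 N about 45 N.
- leaf: Hinged leaf: grey panel 89 mm deep, 100 wide, 7 thick, hinge along the wall's top. Origin on the hinge axis, 84 mm above the bench, mid-width (stand y -20 mm); -x points to its free edge, z up when level. Starts upright, leaning back 25 deg against a stop. Tipped 10 deg or more past vertical to the front, it sinks by itself in about 2 s (damped) until level on the leg.
- leaf_edge (a point): Middle of the leaf's free edge, half-way through its thickness.
- timer: Bench timer lying left of the shelf, 66 x 66 x 19 mm; bystander. Origin at the centre of its underside.
- white_jar: White jar with a blue cap, 60 mm across, 80 mm tall, left of the shelf and a little behind; bystander. Origin at the centre of its underside.
- vial_09: Small glass vial, 23 mm across, 46 mm tall, right of the shelf; bystander. Origin at the centre of its underside.
- septa_tin: Round white tin, 66 mm across, 26 mm tall, right of the shelf; bystander. Origin at the centre of its underside.

How it is judged:
On the way:
1. the leg bears on its stop pin (within 1.5 mm) while the leaf still stands up (distance between leg_face and stop_pin_c0 below 0.0066 m and angle between leaf's own z axis and vertical above 1.2 rad), for 0.3 s.
At the end, for the whole second after the job is handed in: The leg bears on its stop pin (its leading face within 1.5 mm of the pin), and the leaf lies at rest on the leg, level within 0.05 rad (distance between leg_face and stop_pin_c0 below 0.0066 m and angle between leaf's own z axis and vertical below 0.05 rad and contact force between leaf and leg above 0.1 N and angular speed of leaf below 0.05 rad/s); the robot touches nothing.
It fails at once if the leg is pressed on its stop pin with more than 45 N (about 20 N at the post) (contact force between leg and stop_pin_c0 above 45 N).
It fails at once if the leaf is pressed or slammed on the leg with more than 20 N (contact force between leaf and leg above 20 N).
It fails at once if the timer, jar, vial or tin beside the shelf is moved more than 20 mm or tipped (distance of any of timer, white_jar, vial_09, septa_tin from where it was at the start of the episode above 0.02 m or angle between any of timer, white_jar, vial_09, septa_tin's own z axis and vertical above 0.5 rad).
It also fails if it takes over 72 s, if anything falls off the work surface, if the arm or the gripper's body presses on something with over 40 N, if the wrist force passes 120 N, or if a joint passes its speed limit or range.

ROBOT

A 6-joint arm with a two-finger parallel gripper is mounted at the origin on a cart in front of the work surface, level with it; the furniture and walls round the work are solid. World frame = base frame: x ahead of the robot, y to its left, z up, the work surface at z = 0. Lengths are in m, angles in rad, forces in N, time in s.
With the tool pointing down it reaches from about 0.275 to 0.825 m from the base axis. Payload 4.9 kg.
Tool frame: the origin (TCP) lies between the finger pads; the fingertips stand 25 mm ahead of it and the grasp point (between the pads) lies 6 mm ahead of it; z points along the fingers, y is the direction in which the jaws open and shut (so a half turn about z gives the same grasp; the last joint's range is limited). The gripper opens to 85 mm and grips with 20 to 120 N. Pads are 22 mm wide; open, the fingers measure 114 mm over their backs; the gripper's body (76 mm by 85 mm) begins 54 mm behind the grasp point. The pads swing forward as they close: fully open they stand 13 mm farther back than shut.
Start: joints at [-1.402, 0.326, -0.193, 1.052, 0, 1.437], TCP at [0.164, -0.525, 0.256] pointing down, gripper open.
Joint ranges: [-2.65, 2.65], [-0.97, 1.79], [-1.3, 1.35], [-1.93, 2.1], [-1.47, 1.37], [-3.14, 3.14]. Speed limits (rad/s): [2.57, 2.57, 3.14, 3.14, 3.14, 3.14].

INTERFACE

Orientations are given as a unit quaternion [x, y, z, w].
In Python, from bench import bot, get_image gives the robot as it stands.
- The arm moves only by the tool servo_tool, never from a script. Its argument "moves" is a list of rows, each a list of 7 numbers: the shift along the world's x, y, z normalised to -1 to 1, where 1 is 0.1 m, then the turn, a rotation vector about the world's x, y, z normalised to -1 to 1, where 1 is 1.5 rad, then the opening, from 0 (shut) to 1 (fully open). A call has 1 to 20 rows; each row is the pose to reach, as a shift and turn from the pose commanded when the call began; what a row does not reach only later rows make up. A row lasts 1/12 s, in which the tool goes at most 41.7 mm and 7.16 degrees, less where a joint would pass 70% of its speed; a pose out of reach is approached as far as the arm can. A call with a number of a shift or a turn outside -1 to 1 is refused whole. A call with a gripper value outside its range is refused whole. The fingers move at their own pace and stop on an object; "newtons" is the grip in N (left out, the last holds). Time passes only in rows, so rows that repeat a pose let the fingers close. It gives the time, the measured TCP pose, the force and the opening at its end, in the units of the state.
- bot.observe(): the state, without advancing time (a new reading comes with each control period).
- get_image(name): name is "scene" or "top" or "wrist"; returns a dict with "img" (400x640x3 uint8, blue, green, red), "range_z" (400x640 float32, m along the optical axis (not along the pixel's ray), 0 where there is no reading), "mtx" (3x3 intrinsics, pixels), "rvec" (rotation vector, rad) and "tvec" (3), from world to camera coordinates, as OpenCV has them. Camera axes: x right, y down, z forward; pixel columns grow to the right and rows downward; lengths in m; the calibration is good to about 2 mm. A picture is of the moment at which its call begins.
- bot.finish_job(): hands the job in, once; it reports no verdict.
The state is a dict: "time_s": time; "joints": joint angles; "qvel": joint speeds; "joint_efforts": joint torques, N m; "ee_pos": TCP position; "tcp_rot": TCP orientation; "force": force on the tool from outside, world axes, zero at the start; "torque": the same for the moment, N m; "grip_width": finger opening in m.
Only numpy, scipy, OpenCV 4.12 (cv2) and the standard library are available. Lean on these libraries where they do the work, as an engineer would, in place of code of your own. Each camera call takes 0.05 s, during which the arm holds its last target. There are 200 camera calls.

## Working session

There is one attempt and no reset: what is moved stays moved. The work goes in short steps, Python scripts to look and compute and a tool call to move; the robot and the scene stay as the last step left them, time stands still between calls to the robot, and variables do not carry over. Pictures are saved under pics/ and viewed, about 8 in all and at most 12, crops included, and the job is handed in when it is done.

Besides the shell and the picture viewer there is one more tool, called after ">>>" as name(argument=value, ...), one argument or row to a line, values as JSON. servo_tool: Moves the arm, as the interface text tells. Scaled input: -1 to 1 covers 0.1 m each way for a shift and 1.5 rad each way for a turn. Its arguments: {"type":"object","properties":{"moves":{"type":"array","items":{"type":"array","items":{"type":"number"}}},"newtons":{"type":"number"}},"required":["moves"]}

```bash
mkdir -p pics; cat > h.py <<'E'
import numpy as np, cv2
from bench import bot, get_image
def pts(d):
    R,_=cv2.Rodrigues(np.array(d["rvec"],float)); t=np.array(d["tvec"],float).ravel(); K=np.array(d["mtx"])
    z=d["range_z"]; v,u=np.mgrid[:z.shape[0],:z.shape[1]]
    c=np.stack([(u-K[0,2])/K[0,0]*z,(v-K[1,2])/K[1,1]*z,z],-1)
    P=(c-t)@R; P[z<=0]=np.nan
    return P
E
python3 - <<'E'
from h import *
for n in ("scene","top"):
    d=get_image(n); cv2.imwrite(f"pics/{n}0.png",d["img"]); np.save(f"pics/{n}0.npy",pts(d))
    R,_=cv2.Rodrigues(np.array(d["rvec"],float)); print(n,-R.T@np.array(d["tvec"]).ravel())
print(bot.observe())
E
```

```text
scene [0.01745727 0.58098646 0.73596719]
top [0.40646785 0.31662454 0.95038626]
{'time_s': 0.1, 'joints': array([-1.40219517e+00,  3.26826142e-01, -1.93474546e-01,  1.05200173e+00,
       -1.11519582e-05,  1.43657311e+00]), 'qvel': array([-0.00054404, -0.00256046,  0.00351927,  0.00080632,  0.00139329,
       -0.00035279]), 'joint_efforts': array([-7.96424756e-04, -4.44239616e+01,  2.63039249e+01,  7.94093125e-03,
       -3.62682849e-04,  6.21292500e-06]), 'ee_pos': array([ 0.16393458, -0.52450139,  0.25560741]), 'tcp_rot': array([ 9.88558777e-01,  1.50834273e-01, -1.85185636e-05, -7.52836570e-04]), 'force': array([ 0.22258137, -0.23969337,  0.86600578]), 'torque': array([ 0.0258736 , -0.03946266,  0.03295027]), 'grip_width': 0.08520140422036726}
```

View pics/scene0.png

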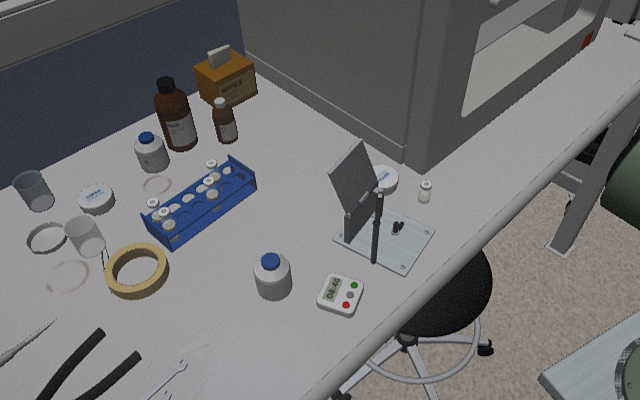

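View pics/top0.png

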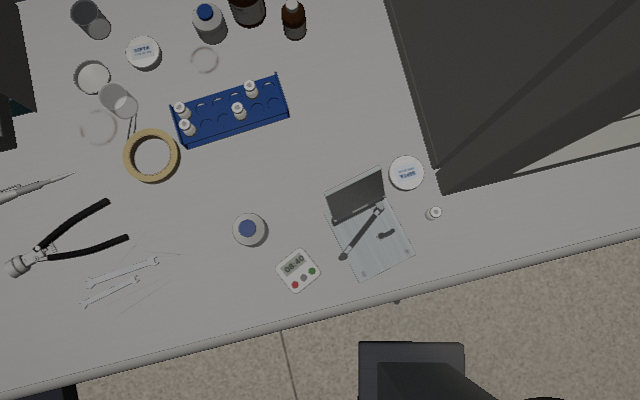

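The top view shows the shelf at about (365,225). The leg runs from (380,207) to (343,256), and the pin and its slot are near (387,235). The timer is at (298,270), the jar at (249,229), the tin at (406,172) and the vial at (434,213). Next I'll turn these into positions.

```bash
python3 - <<'E'
from h import *
P=np.load("pics/top0.npy"); S=np.load("pics/scene0.npy")
np.set_printoptions(precision=3,suppress=True)
for n,(u,v) in dict(postend=(343,256),hinge=(380,206),midleg=(362,230),pin=(387,235),slot=(380,234),plateFR=(414,247),plateFL=(362,281),leafTL=(326,193),leafTR=(382,168),leafBL=(334,221),leafBR=(384,197),jar=(247,229),timer=(298,270),tin=(406,172),vial=(433,213),base=(388,257)).items(): print(n,P[v,u],P[v-1:v+2,u-1:u+2,2].ravel())
print("scene")
for n,(u,v) in dict(posttop=(379,194),leg=(376,230),legbot=(375,260),leaf=(355,175),leaftop=(358,143),pin=(397,224)).items(): print(n,S[v,u])
t=cv2.imread("pics/top0.png"); s=cv2.imread("pics/scene0.png")
a=cv2.resize(t[150:300,280:450],None,fx=4,fy=4,interpolation=cv2.INTER_CUBIC)[:600]
b=cv2.resize(s[130:280,320:440],None,fx=4,fy=4,interpolation=cv2.INTER_CUBIC)
cv2.imwrite("pics/c1.png",cv2.convertScaleAbs(np.hstack([a[:, :],b])[:, :],alpha=1.6)); c=cv2.imread("pics/c1.png"); cv2.imwrite("pics/c1.png",cv2.resize(c,(800,int(c.shape[0]*800/c.shape[1]))))
E
```

```text
postend [0.431 0.278 0.122] [0.124 0.124 0.122 0.122 0.122 0.122 0.119 0.124 0.123]
hinge [0.52  0.212 0.082] [0.078 0.081 0.084 0.083 0.082 0.083 0.083 0.081 0.081]
midleg [0.478 0.243 0.082] [0.081 0.083 0.081 0.082 0.082 0.082 0.082 0.08  0.079]
pin [0.475 0.19  0.006] [0.005 0.005 0.003 0.006 0.006 0.01  0.007 0.006 0.005]
slot [0.475 0.206 0.033] [0.009 0.03  0.031 0.031 0.033 0.033 0.032 0.031 0.032]
plateFR [0.453 0.139 0.001] [-0.003  0.     0.001 -0.     0.001 -0.001 -0.002  0.001 -0.002]
plateFL [0.389 0.237 0.007] [ 0.006  0.007  0.007  0.004  0.007  0.004  0.002  0.    -0.002]
leafTL [0.528 0.307 0.167] [0.164 0.165 0.165 0.165 0.167 0.164 0.165 0.169 0.167]
leafTR [ 0.605  0.198 -0.001] [-0.003  0.     0.001 -0.002 -0.001 -0.001 -0.003 -0.001 -0.002]
leafBL [0.492 0.292 0.086] [0.088 0.087 0.088 0.075 0.086 0.087 0.063 0.084 0.084]
leafBR [0.536 0.205 0.085] [0.088 0.086 0.085 0.086 0.085 0.006 0.087 0.007 0.005]
jar [0.477 0.443 0.077] [0.081 0.079 0.08  0.08  0.077 0.076 0.08  0.079 0.078]
timer [0.408 0.356 0.014] [0.016 0.014 0.014 0.015 0.014 0.016 0.015 0.013 0.015]
tin [0.592 0.156 0.025] [0.027 0.022 0.023 0.026 0.025 0.025 0.022 0.025 0.024]
vial [0.513 0.112 0.046] [0.044 0.046 0.046 0.048 0.046 0.047 0.044 0.046 0.047]
base [0.434 0.188 0.005] [0.006 0.006 0.002 0.005 0.005 0.004 0.004 0.005 0.005]
scene
posttop [0.512 0.216 0.079]
leg [0.427 0.279 0.108]
legbot [0.426 0.276 0.026]
leaf [0.532 0.255 0.128]
leaftop [0.564 0.23  0.165]
pin [0.468 0.203 0.033]
```

View pics/c1.png

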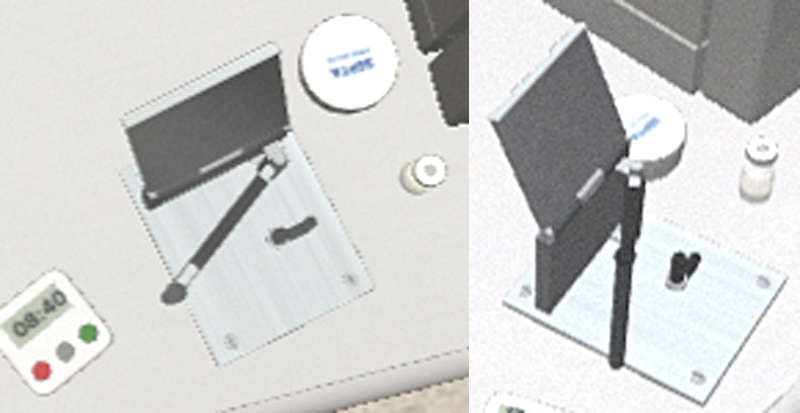

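The crop shows the post top at (343,256) in the top image, the pin at the left end of its dark arc slot, and the leaf leaning back. I'll work out the geometry and the furniture clearance.

```bash
python3 - <<'E'
from h import *
np.set_printoptions(precision=3,suppress=True)
T=np.load("pics/top0.npy"); S=np.load("pics/scene0.npy"); im=cv2.imread("pics/top0.png").astype(int)
def med(P,m): return np.nanmedian(P[m],0),m.sum()
for nm,P in(("top",T),("scene",S)):
    z=P[...,2]
    near=(abs(P[...,0]-.43)<.03)&(abs(P[...,1]-.277)<.03)&(z>.09)
    print(nm,"post",med(P,near))
    w=(abs(P[...,0]-.47)<.02)&(abs(P[...,1]-.2)<.02)&(z>.018)&(z<.045); print("pin",med(P,w))
    leg=(z>.074)&(z<.092)&(np.hypot(P[...,0]-.475,P[...,1]-.245)<.03); q=P[leg][:,:2]; vx,vy,x0,y0=cv2.fitLine(q.astype(np.float32),cv2.DIST_HUBER,0,.01,.01).ravel(); print("leg",np.degrees(np.arctan2(vy,vx)),x0,y0,leg.sum())
    lf=(z>.1)&(z<.175)&(np.hypot(P[...,0]-.545,P[...,1]-.26)<.075)
    q=P[lf]; c=q.mean(0); n=np.linalg.svd(q-c,full_matrices=False)[2][2]; print("leaf n",n,np.degrees(np.arctan2(n[1],n[0])),c)
    for y in np.arange(-.6,.5,.1):
        m=(abs(P[...,1]-y)<.05)&(z>.19)&(P[...,0]>.25)
        if m.any(): print(" furn y%.1f minx %.3f maxz %.3f"%(y,P[m][:,0].min(),P[m][:,2].max()))
E
```

```text
top post (array([0.431, 0.278, 0.122]), np.int64(45))
pin (array([0.473, 0.204, 0.031]), np.int64(25))
leg -37.391846 0.4745616 0.24469562 177
leaf n [-0.796 -0.415  0.441] -152.45101898207912 [0.536 0.26  0.139]
 furn y-0.0 minx 0.250 maxz 0.542
 furn y0.1 minx 0.546 maxz 0.638
 furn y0.2 minx 0.748 maxz 0.351
scene post (array([0.428, 0.279, 0.112]), np.int64(113))
pin (array([0.471, 0.205, 0.029]), np.int64(43))
leg -37.619705 0.4807103 0.2386483 99
leaf n [-0.804 -0.412  0.429] -152.88617807853336 [0.532 0.262 0.136]
 furn y-0.3 minx 0.771 maxz 0.204
 furn y-0.2 minx 0.737 maxz 0.230
 furn y-0.0 minx 0.555 maxz 0.374
 furn y0.1 minx 0.544 maxz 0.390
 furn y0.2 minx 0.747 maxz 0.318
```

>>> servo_tool(
  moves=[
    [0.4, 0.4, 0, 0, 0, 0.08, 0.5],
    [0.8, 0.8, 0, 0, 0, 0.16, 0.5],
    [1, 1, 0, 0, 0, 0.18, 0.5],
    [1, 1, 0, 0, 0, 0.18, 0.5],
  ],
)

```text
time_s: 0.43
ee_pos: [0.266, -0.4211, 0.2558]
tcp_rot: [0.959, 0.284, 0.001, -0.001]
force: [0.4, 1.5, 0.1]
grip_width: 0.0427
```

>>> servo_tool(
  moves=[
    [0.3, 0.4, 0, 0, 0, 0.08, 0.5],
    [0.6, 0.8, 0, 0, 0, 0.16, 0.5],
    [0.8, 1, 0, 0, 0, 0.18, 0.5],
    [0.8, 1, 0, 0, 0, 0.18, 0.5],
  ],
)

```text
time_s: 0.77
ee_pos: [0.3468, -0.3198, 0.256]
tcp_rot: [0.911, 0.413, 0.001, -0.001]
force: [0.4, 0.5, -0.7]
grip_width: 0.0426
```

```bash
python3 -c "
from h import *
print(bot.observe())"
```

```text
{'time_s': 0.7667, 'joints': array([-0.90325573,  0.18289252, -0.38574383,  1.00404011,  0.00280379,
        1.3874025 ]), 'qvel': array([-0.00422263,  0.01500519,  0.0211156 , -0.01042553, -0.07310246,
        0.03257991]), 'joint_efforts': array([  1.36112373, -36.3851881 ,  25.75774312,  -0.07020279,
         0.30854786,   0.18463607]), 'ee_pos': array([ 0.34677595, -0.31977405,  0.25603678]), 'tcp_rot': array([ 0.91084524,  0.4127446 ,  0.00113567, -0.00124871]), 'force': array([ 0.3531435 ,  0.47879469, -0.69630548]), 'torque': array([0.01680427, 0.00405151, 0.00300253]), 'grip_width': 0.042572577118442}
```

>>> servo_tool(
  moves=[
    [0.1, 0.4, 0, 0, 0, 0.08, 0.5],
    [0.15, 0.8, 0, 0, 0, 0.16, 0.5],
    [0.2, 1, 0, 0, 0, 0.18, 0.5],
  ],
)

```text
time_s: 1.02
ee_pos: [0.3632, -0.2214, 0.2557]
tcp_rot: [0.848, 0.531, 0.0, -0.002]
force: [-0.6, -0.7, 0.6]
grip_width: 0.0428
```

>>> servo_tool(
  moves=[
    [0.1, 0.4, 0, 0, 0, 0.08, 0.5],
    [0.15, 0.8, 0, 0, 0, 0.16, 0.5],
    [0.2, 1, 0, 0, 0, 0.18, 0.5],
  ],
)

```text
time_s: 1.27
ee_pos: [0.3831, -0.1217, 0.256]
tcp_rot: [0.768, 0.64, 0.0, -0.001]
force: [-0.5, 0.6, -0.2]
grip_width: 0.0426
```

>>> servo_tool(
  moves=[
    [0.1, 0.4, 0, 0, 0, 0.08, 0.5],
    [0.15, 0.8, 0, 0, 0, 0.16, 0.5],
    [0.2, 1, 0, 0, 0, 0.18, 0.5],
  ],
)

```text
time_s: 1.52
ee_pos: [0.4034, -0.022, 0.2561]
tcp_rot: [0.675, 0.738, 0.0, -0.001]
force: [0.5, -0.9, -0.4]
grip_width: 0.0428
```

>>> servo_tool(
  moves=[
    [0, 0.4, 0, 0, 0, 0.08, 0.5],
    [0.1, 0.8, 0, 0, 0, 0.16, 0.5],
    [0.1, 1, 0, 0, 0, 0.18, 0.5],
  ],
)

```text
time_s: 1.77
ee_pos: [0.4147, 0.0779, 0.2563]
tcp_rot: [0.57, 0.822, 0.001, 0.0]
force: [-0.1, -0.7, 0.1]
grip_width: 0.0427
```

>>> servo_tool(
  moves=[
    [0, 0.4, 0, 0, 0, 0.08, 0.5],
    [0.1, 0.8, 0, 0, 0, 0.16, 0.5],
    [0.1, 1, 0, 0, 0, 0.18, 0.5],
  ],
)

```text
time_s: 2.02
ee_pos: [0.425, 0.1782, 0.2563]
tcp_rot: [0.454, 0.891, 0.001, 0.0]
force: [0.2, -0.0, 0.5]
grip_width: 0.0428
```

>>> servo_tool(
  moves=[
    [0, 0.4, 0, 0, 0, 0.08, 0.5],
    [0.1, 0.8, 0, 0, 0, 0.16, 0.5],
    [0.1, 1, 0, 0, 0, 0.18, 0.5],
    [0.1, 1, 0, 0, 0, 0.18, 0.5],
    [0.1, 1, 0, 0, 0, 0.18, 0.5],
  ],
)

```text
time_s: 2.43
ee_pos: [0.4337, 0.2754, 0.2556]
tcp_rot: [0.332, 0.943, -0.001, -0.0]
force: [-0.2, -0.1, -0.6]
grip_width: 0.0426
```

```bash
python3 - <<'E'
from h import *
from scipy.spatial.transform import Rotation as R
o=bot.observe(); print(o['time_s'],o['joints'],o['ee_pos'],o['force']); print(R.from_quat(o['tcp_rot']).as_matrix())
d=get_image("wrist"); P=pts(d); cv2.imwrite("pics/w1.png",d["img"])
z=P[...,2]; m=(z>.1)&(z<.13)&(np.hypot(P[...,0]-.43,P[...,1]-.278)<.03); print(m.sum(),np.nanmedian(P[m],0) if m.any() else 0)
E
```

```text
2.4333 [ 4.22312549e-01  2.60885631e-01 -2.85401841e-01  1.02602026e+00
 -5.30038392e-04  1.09978731e+00] [0.43366015 0.27539198 0.25559121] [-0.15739865 -0.10200091 -0.58535265]
[[-7.79158219e-01  6.26826229e-01 -1.16137077e-03]
 [ 6.26827268e-01  7.79157468e-01 -1.10295194e-03]
 [ 2.13531505e-04 -1.58735293e-03 -9.99998717e-01]]
184 [0.42995097 0.27980379 0.12415928]
```

View pics/w1.png

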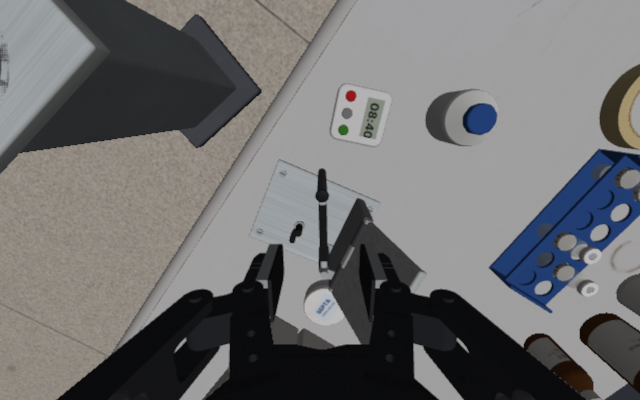

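The wrist view shows the post near (322,180), with the leg below it, centred between the fingers at about (322,290). I'll go down astride it.

>>> servo_tool(
  moves=[
    [-0.05, 0.04, -0.3, 0, 0, 0, 0.5],
    [-0.05, 0.04, -0.6, 0, 0, 0, 0.5],
    [-0.05, 0.04, -0.9, 0, 0, 0, 0.5],
    [-0.05, 0.04, -1, 0, 0, 0, 0.5],
  ],
)

```text
time_s: 2.82
ee_pos: [0.4267, 0.2763, 0.1528]
tcp_rot: [0.334, 0.943, -0.002, -0.002]
force: [-0.6, -0.8, -0.5]
grip_width: 0.0428
```

>>> servo_tool(
  moves=[
    [0, 0, -0.15, 0, 0, 0, 0.5],
    [0, 0, -0.3, 0, 0, 0, 0.5],
    [0, 0, -0.42, 0, 0, 0, 0.5],
    [0, 0, -0.42, 0, 0, 0, 0.5],
    [0, 0, -0.42, 0, 0, 0, 0.5],
  ],
)

```text
time_s: 3.23
ee_pos: [0.4291, 0.278, 0.1146]
tcp_rot: [0.334, 0.943, -0.0, -0.0]
force: [-0.3, -0.3, 0.6]
grip_width: 0.0423
```

>>> servo_tool(
  moves=[
    [-0.05, -0.06, 0, 0, 0, 0.01, 0.5],
    [-0.09, -0.13, 0, 0, 0, 0.02, 0.5],
    [-0.11, -0.17, 0, 0, 0, 0.05, 0.5],
    [-0.13, -0.215, 0, 0, 0, 0.08, 0.5],
    [-0.15, -0.26, 0, 0, 0, 0.1, 0.5],
    [-0.17, -0.305, 0, 0, 0, 0.13, 0.5],
    [-0.19, -0.35, 0, 0, 0, 0.16, 0.5],
    [-0.2, -0.4, 0, 0, 0, 0.19, 0.5],
    [-0.21, -0.45, 0, 0, 0, 0.22, 0.5],
    [-0.22, -0.48, 0, 0, 0, 0.24, 0.5],
    [-0.22, -0.51, 0, 0, 0, 0.26, 0.5],
    [-0.225, -0.54, 0, 0, 0, 0.28, 0.5],
  ],
)

```text
time_s: 4.23
ee_pos: [0.4067, 0.2248, 0.1154]
tcp_rot: [0.128, 0.992, 0.001, 0.001]
force: [0.5, 1.6, 0.9]
grip_width: 0.0426
```

>>> servo_tool(
  moves=[
    [0, -0.02, 0, 0, 0, 0.01, 0.5],
    [-0.005, -0.04, 0, 0, 0, 0.02, 0.5],
  ],
)

```text
time_s: 4.4
ee_pos: [0.4062, 0.2209, 0.1152]
tcp_rot: [0.114, 0.994, 0.001, 0.001]
force: [1.0, 1.5, 0.9]
grip_width: 0.0428
```

>>> servo_tool(
  moves=[
    [0, -0.02, 0, 0, 0, 0.01, 0.5],
    [0, -0.04, 0, 0, 0, 0.02, 0.5],
    [0, -0.06, 0, 0, 0, 0.035, 0.5],
    [0, -0.08, 0, 0, 0, 0.05, 0.5],
  ],
)

```text
time_s: 4.73
ee_pos: [0.4061, 0.2129, 0.1144]
tcp_rot: [0.076, 0.997, 0.0, 0.0]
force: [0.3, 1.4, 1.3]
grip_width: 0.043
```

>>> servo_tool(
  moves=[
    [0, -0.015, 0, 0, 0, 0.01, 0.5],
    [0, -0.03, 0, 0, 0, 0.02, 0.5],
    [0, -0.03, 0, 0, 0, 0.02, 0.5],
  ],
)

```text
time_s: 4.98
ee_pos: [0.4061, 0.2097, 0.1143]
tcp_rot: [0.062, 0.998, -0.0, 0.0]
force: [-0.1, 0.8, 0.7]
grip_width: 0.0429
```

>>> servo_tool(
  moves=[
    [0, -0.01, 0, 0, 0, 0.005, 0.5],
    [0, -0.02, 0, 0, 0, 0.01, 0.5],
    [0, -0.02, 0, 0, 0, 0.01, 0.5],
  ],
)

```text
time_s: 5.23
ee_pos: [0.406, 0.2079, 0.1143]
tcp_rot: [0.054, 0.999, -0.0, 0.0]
force: [0.0, 1.5, 0.0]
grip_width: 0.0423
```

```bash
python3 - <<'E'
from h import *
o=bot.observe(); print(o['time_s'],o['ee_pos'],o['force'])
for n in("top","scene"):
    d=get_image(n); P=pts(d); cv2.imwrite(f"pics/{n}1.png",d["img"])
    z=P[...,2]
    leg=(z>.072)&(z<.09)&(P[...,0]>.43)&(P[...,0]<.505)&(abs(P[...,1]-.212)<.03); q=P[leg][:,:2]
    if leg.sum()>9:
        vx,vy,x0,y0=cv2.fitLine(q.astype(np.float32),cv2.DIST_HUBER,0,.01,.01).ravel(); print(n,leg.sum(),np.degrees(np.arctan2(vy,vx)),x0,y0)
E
```

```text
5.2333 [0.4060498  0.20788511 0.11427082] [0.01924509 1.50107126 0.04261829]
top 148 -8.897966 0.47969338 0.2158582
scene 21 -8.283712 0.4951968 0.21669063
```

>>> servo_tool(
  moves=[
    [0, -0.01, 0, 0, 0, 0.006, 0.5],
    [0, -0.02, 0, 0, 0, 0.012, 0.5],
    [0, -0.03, 0, 0, 0, 0.018, 0.5],
  ],
)

```text
time_s: 5.58
ee_pos: [0.4061, 0.2049, 0.1143]
tcp_rot: [0.04, 0.999, 0.0, 0.0]
force: [0.1, 1.5, 0.8]
grip_width: 0.0425
```

>>> servo_tool(
  moves=[
    [0, -0.01, 0, 0, 0, 0.006, 0.5],
    [0, -0.02, 0, 0, 0, 0.012, 0.5],
    [0, -0.02, 0, 0, 0, 0.012, 0.5],
  ],
)

```text
time_s: 5.83
ee_pos: [0.4061, 0.2028, 0.1143]
tcp_rot: [0.032, 0.999, -0.0, 0.0]
force: [0.7, 1.4, 0.4]
grip_width: 0.0428
```

>>> servo_tool(
  moves=[
    [0, -0.01, 0, 0, 0, 0.006, 0.5],
    [0, -0.02, 0, 0, 0, 0.012, 0.5],
    [0, -0.02, 0, 0, 0, 0.012, 0.5],
  ],
)

```text
time_s: 6.08
ee_pos: [0.406, 0.2008, 0.1143]
tcp_rot: [0.023, 1.0, -0.0, -0.0]
force: [0.5, 1.4, 0.3]
grip_width: 0.0427
```

>>> servo_tool(
  moves=[
    [0, -0.01, 0, 0, 0, 0.006, 0.5],
    [0, -0.01, 0, 0, 0, 0.006, 0.5],
  ],
)

```text
time_s: 6.25
ee_pos: [0.406, 0.1999, 0.1143]
tcp_rot: [0.018, 1.0, -0.0, 0.0]
force: [0.2, 0.4, 0.3]
grip_width: 0.0425
```

>>> servo_tool(
  moves=[
    [0, -0.005, 0, 0, 0, 0.004, 0.5],
    [0, -0.01, 0, 0, 0, 0.007, 0.5],
  ],
)

```text
time_s: 6.42
ee_pos: [0.406, 0.199, 0.1143]
tcp_rot: [0.013, 1.0, -0.0, 0.0]
force: [1.4, 1.7, 0.1]
grip_width: 0.0425
```

>>> servo_tool(
  moves=[
    [0, -0.005, 0, 0, 0, 0.004, 0.5],
    [0, -0.01, 0, 0, 0, 0.007, 0.5],
  ],
)

```text
time_s: 6.58
ee_pos: [0.4061, 0.1983, 0.1143]
tcp_rot: [0.008, 1.0, 0.0, 0.0]
force: [1.8, 3.7, -0.8]
grip_width: 0.0427
```

>>> servo_tool(
  moves=[
    [0, -0.005, 0, 0, 0, 0.004, 0.5],
    [0, -0.01, 0, 0, 0, 0.007, 0.5],
  ],
)

```text
time_s: 6.75
ee_pos: [0.4063, 0.1978, 0.1144]
tcp_rot: [0.002, 1.0, 0.001, 0.0]
force: [1.7, 5.7, -2.2]
grip_width: 0.0426
```

The force is now rising at the pin. I'll hold there with slightly more push.

>>> servo_tool(
  moves=[
    [0, -0.005, 0, 0, 0, 0, 0.5],
    [0, -0.005, 0, 0, 0, 0, 0.5],
    [0, -0.005, 0, 0, 0, 0, 0.5],
    [0, -0.005, 0, 0, 0, 0, 0.5],
    [0, -0.005, 0, 0, 0, 0, 0.5],
    [0, -0.005, 0, 0, 0, 0, 0.5],
  ],
)

```text
time_s: 7.25
ee_pos: [0.4064, 0.1977, 0.1144]
tcp_rot: [0.002, 1.0, 0.002, 0.0]
force: [1.9, 6.4, -1.6]
grip_width: 0.0426
```

```bash
python3 - <<'E'
from h import *
o=bot.observe(); print(o['time_s'],o['ee_pos'],o['force'],o['joints'])
for n in("top","scene"):
    d=get_image(n); P=pts(d); cv2.imwrite(f"pics/{n}2.png",d["img"])
    z=P[...,2]
    leg=(z>.072)&(z<.09)&(P[...,0]>.43)&(P[...,0]<.505)&(abs(P[...,1]-.212)<.03); q=P[leg][:,:2]
    if leg.sum()>9:
        vx,vy,x0,y0=cv2.fitLine(q.astype(np.float32),cv2.DIST_HUBER,0,.01,.01).ravel(); print(n,leg.sum(),np.degrees(np.arctan2(vy,vx)),x0,y0)
E
```

```text
7.25 [0.40638468 0.19773135 0.11437862] [ 1.86318589  6.43031952 -1.63756398] [ 0.28751807  0.3072147  -0.6375904   0.62460899  0.00278125  0.29180474]
top 213 -1.6926675 0.4621451 0.2129511
scene 140 -3.7872777 0.4746887 0.2146941
```

The leg is on its pin: about 6.4 N at the post, and a leg angle of about 178° against 177–179° expected. I'll back off, lift, and go round behind the leaf with the fingers shut.

>>> servo_tool(
  moves=[
    [0, 0.03, 0, 0, 0, 0, 0.5],
    [0, 0.08, 0, 0, 0, 0, 0.5],
    [0, 0.12, 0, 0, 0, 0, 0.5],
    [0, 0.12, 0.1, 0, 0, 0, 0.5],
    [0, 0.12, 0.4, 0, 0, 0, 0.5],
    [0, 0.12, 0.7, 0, 0, 0, 0.5],
    [0, 0.12, 1, 0, 0, 0, 0.5],
  ],
)

```text
time_s: 7.93
ee_pos: [0.405, 0.2082, 0.215]
tcp_rot: [0.002, 1.0, -0.001, -0.001]
force: [0.9, 0.4, 0.1]
grip_width: 0.0426
```

>>> servo_tool(
  moves=[
    [0, 0, 0.3, 0, 0, 0, 0],
    [0, 0, 0.56, 0, 0, 0, 0],
    [0.3, 0.1, 0.56, 0, 0, 0.08, 0],
    [0.6, 0.2, 0.56, 0, 0, 0.15, 0],
    [0.9, 0.3, 0.56, 0, 0, 0.22, 0],
    [1, 0.4, 0.56, 0, 0, 0.28, 0],
    [1, 0.4, 0.56, 0, 0, 0.319, 0],
  ],
)

```text
time_s: 8.52
ee_pos: [0.5082, 0.2497, 0.2695]
tcp_rot: [-0.236, 0.972, -0.0, 0.0]
force: [-0.1, 0.1, 0.3]
grip_width: -0.0002
```

>>> servo_tool(
  moves=[
    [0.3, 0.1, 0, 0, 0, 0, 0],
    [0.6, 0.2, 0, 0, 0, 0, 0],
    [0.71, 0.24, 0, 0, 0, 0, 0],
    [0.71, 0.24, 0, 0, 0, 0, 0],
    [0.71, 0.24, 0, 0, 0, 0, 0],
  ],
)

```text
time_s: 8.93
ee_pos: [0.5765, 0.2724, 0.2692]
tcp_rot: [-0.234, 0.972, -0.0, -0.001]
force: [-0.7, -0.2, 0.4]
grip_width: 0.0002
```

```bash
python3 - <<'E'
from h import *
from scipy.spatial.transform import Rotation as R
o=bot.observe(); print(o['time_s'],o['joints'],o['ee_pos'],o['force'],o['grip_width']); print(R.from_quat(o['tcp_rot']).as_matrix()[:2])
for n in("top","scene"):
    d=get_image(n); P=pts(d); cv2.imwrite(f"pics/{n}3.png",d["img"])
    z=P[...,2]
    leg=(z>.072)&(z<.09)&(P[...,0]>.43)&(P[...,0]<.505)&(abs(P[...,1]-.212)<.03); q=P[leg][:,:2]
    vx,vy,x0,y0=cv2.fitLine(q.astype(np.float32),cv2.DIST_HUBER,0,.01,.01).ravel(); print(n,leg.sum(),np.degrees(np.arctan2(vy,vx)),x0,y0)
E
```

```text
8.9333 [ 3.25954161e-01  4.86993554e-01  8.58617696e-02  1.17205101e+00
 -4.84860999e-04 -1.47427048e-01] [0.57652033 0.27241814 0.26923127] [-0.74952555 -0.21867591  0.37015481] 0.00023192462778839944
[[-0.89002907 -0.45589892 -0.00210554]
 [-0.4558973   0.89003155 -0.00122351]]
top 232 -1.59867 0.46687222 0.2125413
scene 235 -2.1533937 0.45853925 0.21391857
```

View pics/scene3.png

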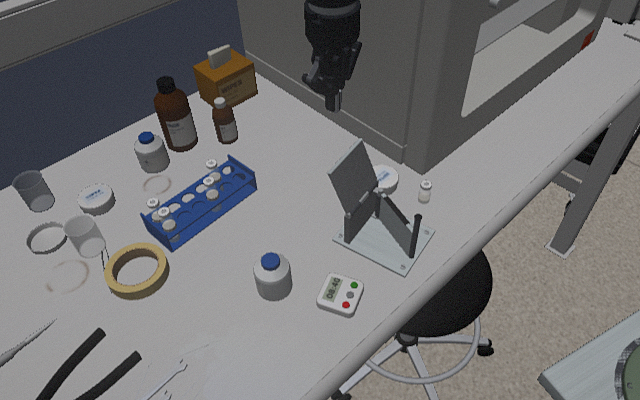

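The scene view shows the leg swung out with its post at (416,235), the leaf still leaning back at (355,175), and the gripper above and behind it. I'll descend behind the leaf and push it forward slowly.

>>> servo_tool(
  moves=[
    [0.05, 0.03, -0.3, 0, 0, 0, 0],
    [0.05, 0.03, -0.6, 0, 0, 0, 0],
    [0.05, 0.03, -0.85, 0, 0, 0, 0],
    [0.05, 0.03, -0.97, 0, 0, 0, 0],
    [0.05, 0.03, -0.97, 0, 0, 0, 0],
    [0.05, 0.03, -0.97, 0, 0, 0, 0],
  ],
)

```text
time_s: 9.53
ee_pos: [0.5808, 0.2752, 0.1733]
tcp_rot: [-0.234, 0.972, -0.0, -0.001]
force: [0.5, -0.6, 1.6]
grip_width: 0.0002
```

>>> servo_tool(
  moves=[
    [-0.04, -0.02, 0, 0, 0, 0, 0],
    [-0.08, -0.04, 0, 0, 0, 0, 0],
    [-0.12, -0.06, 0, 0, 0, 0, 0],
    [-0.16, -0.08, 0, 0, 0, 0, 0],
    [-0.2, -0.1, 0, 0, 0, 0, 0],
    [-0.24, -0.12, 0, 0, 0, 0, 0],
    [-0.27, -0.14, 0, 0, 0, 0, 0],
    [-0.3, -0.155, 0, 0, 0, 0, 0],
  ],
)

```text
time_s: 10.2
ee_pos: [0.5517, 0.2598, 0.1735]
tcp_rot: [-0.234, 0.972, 0.0, 0.0]
force: [-0.6, 1.0, 0.2]
grip_width: 0.0001
```

>>> servo_tool(
  moves=[
    [-0.03, -0.015, 0, 0, 0, 0, 0],
    [-0.06, -0.03, 0, 0, 0, 0, 0],
    [-0.09, -0.045, 0, 0, 0, 0, 0],
    [-0.12, -0.06, 0, 0, 0, 0, 0],
    [-0.15, -0.075, 0, 0, 0, 0, 0],
  ],
)

```text
time_s: 10.62
ee_pos: [0.5366, 0.2523, 0.1732]
tcp_rot: [-0.234, 0.972, -0.0, -0.0]
force: [0.3, -0.4, 0.9]
grip_width: 0.0001
```

```bash
cat > leaf.py <<'E'
from h import *
o=bot.observe(); print(o['time_s'],o['ee_pos'],o['force'])
import sys
X=np.array([.888,.460])
for n in("top","scene"):
    d=get_image(n); P=pts(d); cv2.imwrite(f"pics/{n}{sys.argv[1]}.png",d["img"])
    Y=np.array([-.46,.888]); r=P[...,:2]-[.515,.250]; sx=r@X; sy=r@Y
    m=(abs(sy)<.045)&(P[...,2]>.078)&(P[...,2]<.18)&(sx>-.1)&(sx<.005)
    q=np.c_[sx[m],P[...,2][m]]
    print(n,m.sum(),[(round(a*1e3),round(float(np.median(q[abs(q[:,0]-a)<.005,1]))*1.0,4)) for a in np.arange(-.095,.01,.01) if (abs(q[:,0]-a)<.005).sum()>5])
E
python3 leaf.py 4
```

```text
10.6167 [0.53664594 0.25232998 0.17316431] [ 0.26682013 -0.44850688  0.88000047]
top 525 [(-95, 0.0795), (-85, 0.0799), (-75, 0.0794), (-65, 0.0799), (-55, 0.08), (-45, 0.0798), (-35, 0.0799), (-25, 0.0798), (-5, 0.0989), (5, 0.1602)]
scene 1461 [(-95, 0.0797), (-85, 0.0796), (-75, 0.0795), (-65, 0.0798), (-55, 0.0799), (-45, 0.0796), (-35, 0.0795), (-25, 0.0793), (-15, 0.0802), (-5, 0.1235), (5, 0.1723)]
```

>>> servo_tool(
  moves=[
    [-0.03, -0.015, 0, 0, 0, 0, 0],
    [-0.06, -0.03, 0, 0, 0, 0, 0],
    [-0.08, -0.04, 0, 0, 0, 0, 0],
    [-0.1, -0.05, 0, 0, 0, 0, 0],
    [-0.12, -0.06, 0, 0, 0, 0, 0],
    [-0.14, -0.07, 0, 0, 0, 0, 0],
    [-0.16, -0.08, 0, 0, 0, 0, 0],
    [-0.18, -0.09, 0, 0, 0, 0, 0],
    [-0.2, -0.1, 0, 0, 0, 0, 0],
    [-0.22, -0.11, 0, 0, 0, 0, 0],
  ],
)

```text
time_s: 11.55
ee_pos: [0.5148, 0.2414, 0.1733]
tcp_rot: [-0.234, 0.972, -0.0, -0.0]
force: [0.3, -0.9, -0.3]
grip_width: -0.0001
```

```bash
python3 leaf.py 5
```

```text
11.55 [0.51478536 0.24140538 0.17328327] [ 0.3114907  -0.94420801 -0.29869885]
top 428 [(-95, 0.0797), (-85, 0.0798), (-75, 0.0799), (-65, 0.0798), (-55, 0.08), (-45, 0.0799), (-35, 0.0797), (-25, 0.1698), (-15, 0.1517)]
scene 898 [(-95, 0.0793), (-85, 0.0791), (-75, 0.0799), (-65, 0.0793), (-55, 0.0796), (-45, 0.08), (-35, 0.1676), (-25, 0.1686), (-15, 0.1342), (-5, 0.0915), (5, 0.1618)]
```

The leaf is about 18° past vertical and should sink by itself now. I'll retreat back and up while it does.

>>> servo_tool(
  moves=[
    [0.05, 0.03, 0, 0, 0, 0, 0],
    [0.1, 0.05, 0, 0, 0, 0, 0],
    [0.2, 0.1, 0, 0, 0, 0, 0],
    [0.3, 0.15, 0.2, 0, 0, 0, 0],
    [0.3, 0.15, 0.5, 0, 0, 0, 0],
    [0.3, 0.15, 0.8, 0, 0, 0, 0],
    [0.3, 0.15, 1, 0, 0, 0, 0],
    [0.3, 0.15, 1, 0, 0, 0, 0],
    [0.3, 0.15, 1, 0, 0, 0, 0],
    [0.3, 0.15, 1, 0, 0, 0, 0],
    [0.3, 0.15, 1, 0, 0, 0, 0],
    [0.3, 0.15, 1, 0, 0, 0, 0],
    [0.3, 0.15, 1, 0, 0, 0, 0],
    [0.3, 0.15, 1, 0, 0, 0, 0],
    [0.3, 0.15, 1, 0, 0, 0, 0],
    [0.3, 0.15, 1, 0, 0, 0, 0],
    [0.3, 0.15, 1, 0, 0, 0, 0],
    [0.3, 0.15, 1, 0, 0, 0, 0],
    [0.3, 0.15, 1, 0, 0, 0, 0],
    [0.3, 0.15, 1, 0, 0, 0, 0],
  ],
)

```text
time_s: 13.32
ee_pos: [0.5451, 0.2565, 0.2733]
tcp_rot: [-0.234, 0.972, -0.0, 0.0]
force: [0.9, 0.4, -0.3]
grip_width: 0.0003
```

>>> servo_tool(
  moves=[
    [0, 0, 0, 0, 0, 0, 0],
    [0, 0, 0, 0, 0, 0, 0],
    [0, 0, 0, 0, 0, 0, 0],
    [0, 0, 0, 0, 0, 0, 0],
    [0, 0, 0, 0, 0, 0, 0],
    [0, 0, 0, 0, 0, 0, 0],
    [0, 0, 0, 0, 0, 0, 0],
    [0, 0, 0, 0, 0, 0, 0],
    [0, 0, 0, 0, 0, 0, 0],
    [0, 0, 0, 0, 0, 0, 0],
    [0, 0, 0, 0, 0, 0, 0],
    [0, 0, 0, 0, 0, 0, 0],
    [0, 0, 0, 0, 0, 0, 0],
    [0, 0, 0, 0, 0, 0, 0],
    [0, 0, 0, 0, 0, 0, 0],
    [0, 0, 0, 0, 0, 0, 0],
    [0, 0, 0, 0, 0, 0, 0],
    [0, 0, 0, 0, 0, 0, 0],
  ],
)

```text
time_s: 14.82
ee_pos: [0.545, 0.2565, 0.2733]
tcp_rot: [-0.234, 0.972, 0.0, -0.0]
force: [0.1, 0.2, -0.1]
grip_width: 0.0
```

```bash
python3 leaf.py 6; python3 - <<'E'
import cv2,numpy as np
a=cv2.imread("pics/top6.png")[150:300,230:450]; b=cv2.imread("pics/scene6.png")[130:310,250:450]
a=cv2.resize(a,None,fx=2.0,fy=2.0); b=cv2.resize(b,(int(200*300/180),300))
cv2.imwrite("pics/f6.png",cv2.convertScaleAbs(np.hstack([a,b]),alpha=1.5))
E
```

```text
14.8167 [0.54500854 0.25651795 0.27327842] [ 0.11533183  0.1931807  -0.08610736]
top 2871 [(-95, 0.0788), (-85, 0.0864), (-75, 0.0863), (-65, 0.0864), (-55, 0.0865), (-45, 0.0865), (-35, 0.0866), (-25, 0.0868), (-15, 0.0866), (-5, 0.0871), (5, 0.0882)]
scene 2269 [(-95, 0.0821), (-85, 0.0863), (-75, 0.0864), (-65, 0.0863), (-55, 0.0864), (-45, 0.0865), (-35, 0.0866), (-25, 0.0867), (-15, 0.0866), (-5, 0.0872), (5, 0.0879)]
```

View pics/f6.png

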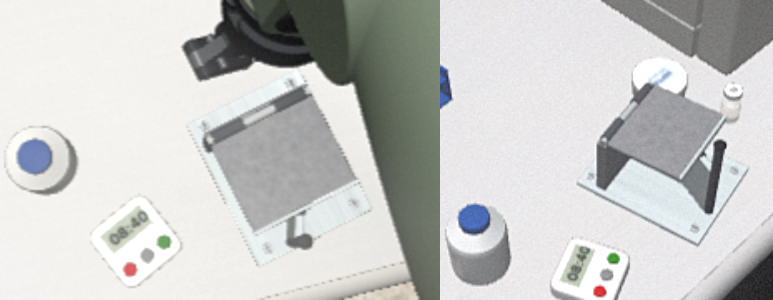

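The leaf lies level: 86.3 to 86.8 mm high over its depth. I'll compare the post's position now with when the leg was at the stop, and check the bystanders.

```bash
python3 - <<'E'
from h import *
np.set_printoptions(precision=4,suppress=True)
d=get_image("scene"); P=pts(d)
z=P[...,2]; m=(z>.1)&(z<.124)&(np.hypot(P[...,0]-.407,P[...,1]-.215)<.025); print("post now",m.sum(),np.nanmean(P[m],0))
g=lambda n:cv2.cvtColor(cv2.imread(f"pics/{n}.png"),cv2.COLOR_BGR2GRAY).astype(np.float32)
a,b=g("scene3"),g("scene6")
for n,(u0,u1,v0,v1) in dict(post=(408,426,211,235),timer=(312,368,270,320),jar=(250,295,250,300),vial=(415,435,178,206),tin=(385,402,164,195)).items():
    A,B=a[v0:v1,u0:u1],b[v0:v1,u0:u1]; print(n,"px shift",cv2.phaseCorrelate(A,B),abs(A-B).mean())
E
```

```text
post now 86 [0.4061 0.2152 0.1157]
post px shift ((-0.04636248212986338, 0.10582815762691666), 0.92776191731294) 7.8680553
timer px shift ((0.0497422453198304, 0.06584658240464947), 0.9299072717030843) 3.1985714
jar px shift ((0.4878958332473289, 0.07157726830989475), 1.0056768226623536) 3.1657777
vial px shift ((-0.27022961153236835, 0.08740875059073794), 0.44230939070383707) 6.551786
tin px shift ((0.49434397783895356, -0.0578318698356739), 0.6733184724839197) 12.417458
```

```bash
python3 -c "
from bench import bot
print(bot.finish_job())"
```

```text
the job is handed in; nothing more can be done
None
```

The shelf is set up and the job is handed in. The hand-in gives no verdict, so what follows rests on my own checks.

**Leg:** I pushed the leg out by its post with the leaf still standing up. The force rose from about 1.5 N to 6.4 N at the stop, and I held that for about 0.5 s, well below the 20 N limit at the post. I then released it and lifted away.

**Leaf:** I tipped the leaf from behind with shut fingers to about 18° past vertical. It then sank by itself while the arm backed off.

**Last checks:**
- **Level:** the leaf's top is 86.3–86.8 mm high over most of its depth. It is about 1 mm higher right at the hinge, so the tilt is about 0.01 rad against the 0.05 allowed.
- **Leg at its stop:** the post moved about 0.1 px while the leaf was tipped and came down. In the top view the leg's angle was the same within 0.1° after I let go. The scene camera's readings differed by 1.6°, with the gripper partly in view for the first one. I judged the contact with the pin from force and position and did not see it directly.
- **Bystanders:** the timer, jar, vial and tin shifted 0.5 px or less in the scene view, compared from just before the leaf was tipped. The first moves were not covered by this check.
- **Robot:** the gripper is clear of everything, about 0.16 m above the leaf. The clock read about 15 s of the 72 s allowed.

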